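# Pack a dry-stored spare in its twist-lock transit canister

## Robot

A 7-joint arm with a two-finger parallel gripper is mounted at the origin on the work surface. World frame = base frame: x ahead of the robot, y to its left, z up, the work surface at z = 0. Lengths are in m, angles in degrees, forces in N, time in s.
With the tool pointing down it reaches from about 0.4 to 0.9 m from the base axis. Payload 5.6 kg.
Tool frame: the origin (TCP) lies at the centre of the arm's flange, where the gripper is bolted on; the fingertips stand 190 mm ahead of it and the grasp point (between the pads) lies 171 mm ahead of it; z points along the fingers, y is the line along which they close (so a half turn about z gives the same grasp; the last joint's range is limited). The gripper opens to 92 mm and grips with 3 to 60 N. Pads are 20 mm wide; open, the fingers measure 128 mm over their backs; the gripper's body (75 mm by 189 mm) begins 69 mm behind the grasp point.
Start: joints at [-2.464, 26.786, -0.665, 91.828, 0.344, 61.387, -3.226], TCP at [0.65, -0, 0.405] pointing down, gripper open.
Joint ranges: [-144.91, 144.91], [-17.63, 115.5], [-89.93, 88.59], [15.96, 139.68], [-74.01, 254.01], [8.47, 105.57], [-167.45, 167.45]. Speed limits (degrees/s): [147.25, 147.25, 180, 180, 180, 180, 180].

## Interface

Orientations are given as a 3x3 rotation matrix whose columns are the frame's x, y, z axes.
In Python, from cell import sense, grab_frame, camera_params, job_done gives the robot as it stands.
- The arm moves only by the shell command python3 -m jog 'ROWS' [FORCE]. ROWS is JSON, a list of rows, each a list of 3 entries, a list of its own where there are three numbers: the shift along the tool's x, y, z in cm, then the turn, a rotation vector about the tool's x, y, z in rad, then the closure, from 0 (fully open) to 1 (shut). A call has 1 to 8 rows; each row is the pose to reach, as a shift and turn from the pose commanded when the call began, along the tool's axes at that moment; what a row does not reach only later rows make up. A row lasts 1/12 s, in which the tool goes at most 41.7 mm and 7.16 degrees, less where a joint would pass 70% of its speed; a pose out of reach is approached as far as the arm can. A call with a gripper value outside its range is refused whole. The fingers move at their own pace and stop on an object; FORCE is the grip in N (left out, the last holds). Time passes only in rows, so rows that repeat a pose let the fingers close. It gives the time, the measured TCP pose, the force, the opening and the grip force at its end, in the units of the state.
- sense(): the state, without advancing time (a new reading comes with each control period).
- grab_frame(name): name is "scene" or "side" or "wrist"; returns the picture (400x640x3 uint8, blue, green, red); there is no depth.
- camera_params(name): a dict with "mtx" (3x3 intrinsics, pixels), "D" ([k1, k2, p1, p2, k3] as OpenCV has them; the pictures are not rectified), "camera_from_world" (4x4, takes a point from world to camera coordinates). Camera axes: x right, y down, z forward; pixel columns grow to the right and rows downward; lengths in m; the calibration is good to about 2 mm. A picture is of the moment at which its call begins: read the wrist's pose just before it. camera_params takes no time and is no camera call; for the wrist camera it gives the pose at the moment of the call.
- job_done(): hands the job in; it is judged then, once.
The state is a dict: "time": time; "joint_pos": joint angles; "qvel": joint speeds; "joint_efforts": joint torques, N m; "tool_pos": TCP position; "tool_rot": TCP orientation; "ft_force": force on the tool from outside, world axes, zero at the start; "ft_torque": the same for the moment, N m; "grip_width": opening from 0.0 (shut) to 1.0 (fully open); "gripper_force": force on a finger pad.
Only numpy, scipy, OpenCV 4.12 (cv2) and the standard library are available. Lean on these libraries where they do the work, as an engineer would, in place of code of your own. Each camera call takes 0.05 s, during which the arm holds its last target. There are 200 camera calls.

## Task

Slide the dry case's window open, take out the slim round canister with the narrow screw cap and stand it gently, upright, in the open shell held in the vice. Then put the deep hood over it and turn the hood clockwise, seen from above, as far as it goes, so that the bayonet locks and the hood sits flush on the shell. Finish with the window slid fully shut; drop nothing, and leave the other stock and the things on the bench where they are.

Things in the scene. Friction and masses are not known exactly. Their poses are not given: they have to be found in the camera images.
- case: Grey dry case fixed on the bench, 220 (its x) x 330 (its y) mm, 106 mm high over its tracks. Origin: centre of its underside; z up. Its -y half holds the stock in three lanes side by side along x (centres x = -66, 0, 66, y = -85 mm), floor 12 mm above the bench, parted by walls 4 mm thick, 30 mm high. A fixed panel closes the +y half; the window slides over it.
- window (a joint): Clear flat window (top face 102 mm above the bench) on tracks over the stock half. 0 = shut, grows along the case's +y, 0.15 m = fully open: the stock half is then free from y = -159 to -13 mm in the case's frame. About 1.5 N of friction; stays where left; starts up to 25 mm ajar.
- pull (a point): Middle of the top edge of the window's pull bar, an upright aluminium bar 70 mm long along the case's x, 10 mm thick, standing from 102 to 132 mm above the bench; this point is 132 mm above the bench. It moves with the window; shut, it lies at x = 0, y = -145 mm in the case's frame.
- canister: The slim round aluminium canister to be packed, standing in one of the three lanes: body 44 mm in diameter up to 47 mm, above it a narrow round knurled screw cap 32 mm in diameter, 76 mm high in all; about 0.22 kg. Origin: centre of its underside; z up along its axis.
- tin_flat: Squat round aluminium tin in the same row, 51 mm in diameter, 46 mm high, full-width lid; stays. Origin: centre of its underside.
- tin_square: Square aluminium tin in the same row, 46 x 46 mm, 60 mm high; stays. Origin: centre of its underside.
- vice: Dark steel drill-press vice fixed on the bench, about 215 mm long along its x (screw and T-bar at -x), 94 mm wide over the jaws, jaws up to 50 mm above the bench. Origin: under the middle between the jaws, on the bench.
- shell: Lower half of the transit canister, white plastic, clamped immovably in the vice: body 72 mm in diameter with a flat shoulder 34 mm above its underside, then a neck 59 mm in diameter up to 50 mm. Bore 52 mm in diameter, its floor 10 mm above the underside. Origin: centre of its underside, 22 mm above the bench; z up. Its two bayonet lugs lie on its x axis.
- lug (a point): Outer face of one of the shell's two like bayonet lugs (on the shell's +x; the other is opposite), 36.5 mm from the axis, 43.5 mm above the shell's underside. Lugs 9 mm wide, 5 mm high (41 to 46 mm above the underside), sticking out of the neck.
- hood: Upper half: deep white plastic hood, open below, 82 mm in diameter, 58 mm high to its flat top, inside 76 mm wide and 54 mm deep; about 0.16 kg; stands on its rim. Origin: centre of its rim; z up. The rim's inward ledge, 5 mm high, 64 mm in inner diameter, has two entry notches 42 degrees wide at its +x and -x, in line with the wing grip. Seated, the rim rests on the shell's shoulder.
- wing (a point): Middle of the top edge of the hood's wing grip: an upright wing 46 mm long along the hood's x, 10 mm thick, 30 mm high on the flat top; this point is 88 mm above the rim. The hood goes down over the neck only with the wing in line with the lugs (within 12 degrees, either way round), then turns only clockwise seen from above, about 60 degrees, to a stop; the ledge is then under the lugs.
- lid: Shallow lid of another canister, same white plastic, diameter and wing grip as the hood, but only 20 mm high to its flat top (50 mm with the wing); stays. Origin: centre of its underside.
- bin: Blue open-fronted stacking bin with bolts, 160 x 100 mm, 75 mm high; stays. Origin: centre of its underside.
- carton: Small brown carton 120 x 90 mm, 62 mm high; stays. Origin: centre of its underside.
- tape: Roll of brown packing tape lying flat, 96 mm in diameter, 48 mm high; stays. Origin: centre of its underside.
- spray: Spray can standing between case and vice, towards the far side of the bench, 52 mm in diameter, 188 mm high, easily knocked over; stays. Origin: centre of its underside.
- driver: Screwdriver lying on the bench, about 200 mm long along its x; stays. Origin: on the bench under its middle.
There are look-alikes about, which are no part of the job. Leave any black or orange look-alike of the hood alone.

How it is judged:
By the outcome, as a careful person would: the job done as asked, in the order asked, and still so for the second after the job is handed in, with the robot touching nothing.
It also fails if it takes over 64 s, if anything falls off the work surface, if the arm or the gripper's body presses on something with over 40 N, if the wrist force passes 120 N, or if a joint passes its speed limit or range.

## Working session

There is one attempt and no reset: what is moved stays moved. The work goes in short steps, Python scripts to look and compute and a shell command to move; the robot and the scene stay as the last step left them, time stands still between calls to the robot, and variables do not carry over. Pictures are saved under pics/ and viewed, at most 10 in all, crops included, and the job is handed in when it is done.

```bash
ls; mkdir -p pics; cat > h.py <<'E'
import numpy as np, cv2
from cell import sense, grab_frame, camera_params
def ray(name,uv,P=None):
    P=P or camera_params(name); M=np.array(P["camera_from_world"]);R,t=M[:3,:3],M[:3,3]
    n=cv2.undistortPoints(np.array([[uv]],float),np.array(P["mtx"]),np.array(P["D"]))[0,0]
    return -R.T@t, R.T@np.array([n[0],n[1],1.])
def atz(name,uv,z,P=None):
    o,d=ray(name,uv,P); return o+d*(z-o[2])/d[2]
def proj(name,p,P=None):
    P=P or camera_params(name); M=np.array(P["camera_from_world"])
    return cv2.projectPoints(np.array(p,float).reshape(-1,1,3),cv2.Rodrigues(M[:3,:3])[0],M[:3,3],np.array(P["mtx"]),np.array(P["D"]))[0][:,0]
def totool(p):
    "cm shift in tool axes to bring TCP to p"
    s=sense(); return np.array(s["tool_rot"]).T@(np.array(p)-s["tool_pos"])*100
E
python3 - <<'E'
from h import *
for n in ("scene","side","wrist"): 
    cv2.imwrite(f"pics/{n}0.png",grab_frame(n)); P=camera_params(n); M=np.array(P["camera_from_world"]); print(n,-M[:3,:3].T@M[:3,3],M[2,:3])
s=sense();print(s["tool_pos"],s["tool_rot"],s["time"])
E
```

```text
pics
scene [ 1.12339068 -0.41339067  1.09610863] [-0.51009734  0.26496609 -0.81828704]
side [ 0.20899905 -0.80737994  1.04694282] [ 0.23948062  0.58112446 -0.77778107]
wrist [0.64918189 0.08254286 0.38362487] [-0.00097975 -0.29056105 -0.95685595]
[ 6.49805294e-01 -4.35375309e-05  4.03960901e-01] [[ 5.59711483e-05  9.99999098e-01 -1.34214873e-03]
 [ 9.99999990e-01 -5.61480992e-05 -1.31804206e-04]
 [-1.31879447e-04 -1.34214134e-03 -9.99999091e-01]] 0.15
```

View pics/scene0.png

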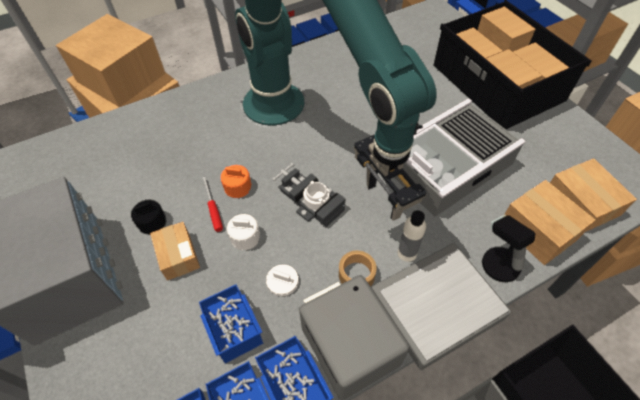

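View pics/side0.png

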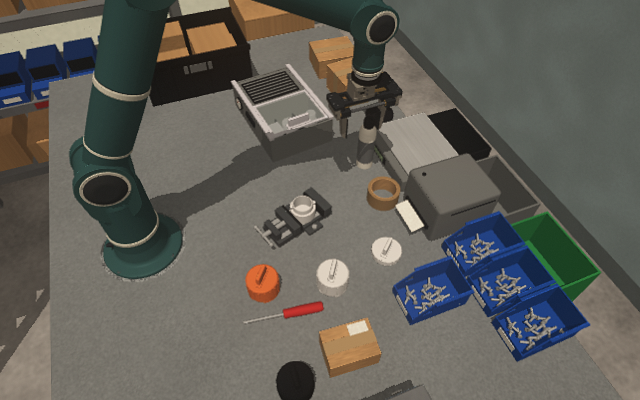

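The scene view shows the hood candidates: orange (236,181), black (148,216), tall white (242,232) and shallow white lid (282,280). The tall white one is the hood. The vice with shell is at (316,193), and the case at (465,155), with its pull near (430,165). The side view shows the hood at (333,276), the shell at (303,207) and the case at (285,110). Next I'll take one close crop mosaic.

```bash
python3 - <<'E'
from h import *
a=cv2.imread("pics/scene0.png");b=cv2.imread("pics/side0.png")
def c(i,x,y,w=80,h=60): return cv2.resize(i[y:y+h,x:x+w],(400,300),interpolation=cv2.INTER_CUBIC)
m=np.vstack([np.hstack([c(a,205,185),c(a,275,160)]),np.hstack([c(b,295,245),c(b,260,185)])])
cv2.imwrite("pics/m1.png",m)
w=cv2.imread("pics/wrist0.png")
m=np.vstack([np.hstack([cv2.resize(a[100:202,400:536],(400,300),interpolation=cv2.INTER_CUBIC),cv2.resize(b[65:167,222:358],(400,300),interpolation=cv2.INTER_CUBIC)]),np.hstack([cv2.resize(w,(400,250)),np.zeros((250,400,3),np.uint8)])])
cv2.imwrite("pics/m2.png",m)
E
```

```text
(no output)
```

View pics/m1.png

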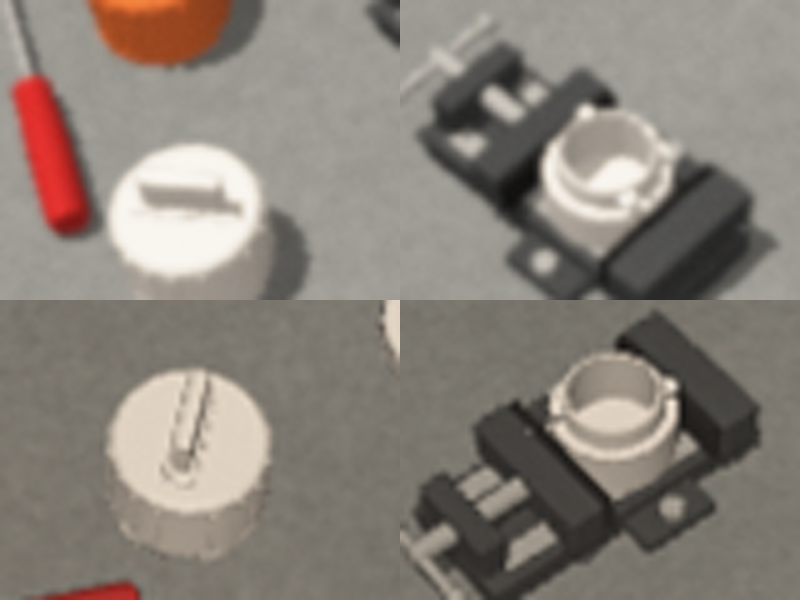

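View pics/m2.png

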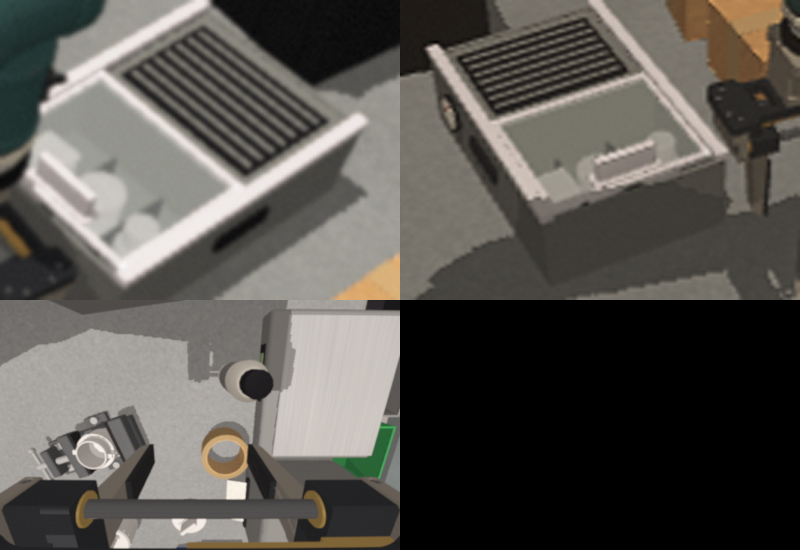

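The mosaics confirm the hood: a tall white body with a wing, at about (239,222) in scene and (333,270) in side. The shell's lugs are near (314,203) and (291,209) in side. The pull's top edge runs from (288,119) to (309,114) in side. Now the numbers.

```bash
python3 - <<'E'
from h import *
np.set_printoptions(precision=4,suppress=True)
S=(222,65);A=(400,100);k=400/136
for nm,uv,z in [("side",(232,81),.106),("side",(332.5,119.4),.106),("side",(271,135),.106),("side",(288,65),.106),("scene",(442.5,195),.106),("scene",(524,141),.106),("scene",(471,100),.106),
 ("side",(288.3,119.4),.132),("side",(308.7,113.6),.132),("scene",(413,151.7),.132),("scene",(432.3,166.3),.132)]: print(nm,uv,z,atz(nm,uv,z)[:2])
def p(nm,off,x,y,z): uv=(off[0]+x/5,off[1]+y/5); print(nm,np.round(uv),z,atz(nm,uv,z)[:2])
print("shell");
p("side",(260,185),270,88,.0655);p("side",(260,185),155,120,.0655)
for q in [(272,150),(230,202),(185,112)]: p("scene",(275,160),*q,.0655)
p("side",(260,185),212,97,.072);p("scene",(275,160),213,145,.072)
print("hood wing ends, disc centre")
p("side",(295,245),196,74,.088);p("side",(295,245),178,158,.088)
p("scene",(205,185),140,183,.088);p("scene",(205,185),220,183,.088)
p("side",(295,245),190,140,.058);p("scene",(205,185),187,210,.058)
E
```

```text
side (232, 81) 0.106 [0.3969 0.4961]
side (332.5, 119.4) 0.106 [0.6467 0.1855]
side (271, 135) 0.106 [0.4417 0.1863]
side (288, 65) 0.106 [0.6092 0.5167]
scene (442.5, 195) 0.106 [0.6538 0.2004]
scene (524, 141) 0.106 [0.6149 0.5229]
scene (471, 100) 0.106 [0.4054 0.5015]
side (288.3, 119.4) 0.132 [0.5064 0.207 ]
side (308.7, 113.6) 0.132 [0.5751 0.2101]
scene (413, 151.7) 0.132 [0.5073 0.2044]
scene (432.3, 166.3) 0.132 [0.5758 0.2193]
shell
side [314. 203.] 0.0655 [ 0.482 -0.08 ]
side [291. 209.] 0.0655 [ 0.4139 -0.0782]
scene [329. 190.] 0.0655 [ 0.4657 -0.039 ]
scene [321. 200.] 0.0655 [ 0.4853 -0.0768]
scene [312. 182.] 0.0655 [ 0.4181 -0.069 ]
side [302. 204.] 0.072 [ 0.4476 -0.0792]
scene [318. 189.] 0.072 [ 0.4506 -0.0684]
hood wing ends, disc centre
side [334. 260.] 0.088 [ 0.4577 -0.2857]
side [331. 277.] 0.088 [ 0.4314 -0.3263]
scene [233. 222.] 0.088 [ 0.4454 -0.3184]
scene [249. 222.] 0.088 [ 0.466  -0.2817]
side [333. 273.] 0.058 [ 0.4479 -0.304 ]
scene [242. 227.] 0.058 [ 0.4535 -0.3002]
```

Estimates:

| Item | Position | Yaw |
|---|---|---|
| Case | (.526,.349) | 6.5° |
| Pull | (.541,.21) | – |
| Shell | (.449,-.074) | about -4° |
| Hood | (.4475,-.304) | wing about 59° |

Next I go above the pull with the closing axis along the case's y.

```bash
python3 -m jog '[[[21,-11,0],[0,0,1.457],0.3],[[21,-11,0],[0,0,1.457],0.3],[[21,-11,0],[0,0,1.457],0.3],[[21,-11,0],[0,0,1.457],0.3],[[21,-11,0],[0,0,1.457],0.3],[[21,-11,0],[0,0,1.457],0.3],[[21,-11,0],[0,0,1.457],0.3],[[21,-11,0],[0,0,1.457],0.3]]' 30
python3 - <<'E'
from h import *
s=sense();R=np.array(s["tool_rot"]);print(s["tool_pos"],R,np.degrees(np.arctan2(R[1,1],R[0,1])),totool([.541,.21,.32]))
E
```

```text
time: 0.82
tool_pos: [0.5385, 0.2129, 0.4045]
tool_rot: [[0.835, 0.551, -0.001], [0.551, -0.835, 0.001], [-0.0, -0.001, -1.0]]
ft_force: [0.6, -0.5, -0.5]
grip_width: 0.703
gripper_force: 0.0
[0.53847507 0.21288233 0.40448587] [[ 8.34578213e-01  5.50888835e-01 -8.34978072e-04]
 [ 5.50889341e-01 -8.34578093e-01  5.84502174e-04]
 [-3.74858685e-04 -9.47793299e-04 -9.99999481e-01]] -56.57197083679526 [0.05510755 0.38765584 8.44820283]
```

```bash
python3 -m jog '[[[0,0.3,3],[0,0,0.47],0.3],[[0,0.3,3],[0,0,0.47],0.3],[[0,0.3,3],[0,0,0.47],0.3],[[0,0.3,3],[0,0,0.47],0.3],[[0,0.3,3],[0,0,0.47],0.3]]' 30
python3 - <<'E'
from h import *
P=camera_params("wrist");w=grab_frame("wrist");np.save("P.npy",P,allow_pickle=True)
b=grab_frame("side")[65:167,222:358]
cv2.imwrite("pics/w2.png",np.vstack([cv2.resize(w,(640,400)),np.hstack([cv2.resize(b,(267,200),interpolation=cv2.INTER_CUBIC),np.zeros((200,373,3),np.uint8)])]))
E
```

```text
time: 1.23
tool_pos: [0.5415, 0.2075, 0.3742]
tool_rot: [[0.994, 0.112, -0.001], [0.112, -0.994, -0.001], [-0.001, 0.001, -1.0]]
ft_force: [0.1, 0.5, 0.1]
grip_width: 0.702
gripper_force: 0.0
```

View pics/w2.png

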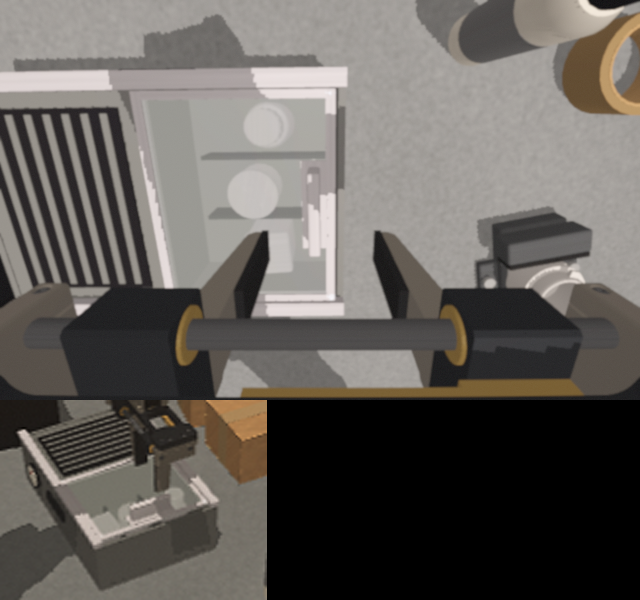

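The wrist view shows three tins through the window: the one at (265,125), in the +x lane, has a narrow cap within a wider body, so it is the canister. The flat tin is in the middle at (253,193), and the square tin is at (285,250) in the -x lane. The pull runs from (313,163) to (313,255).

```bash
python3 - <<'E'
from h import *
np.set_printoptions(precision=4,suppress=True)
P=np.load("P.npy",allow_pickle=True).item()
for uv,z in [((313,163),.132),((314,255),.132),((347,70),.106),((343,315),.106),((265,125),.088),((268,125),.059),((253,193),.058),((485,40),.1)]: print(uv,atz("w",uv,z,P)[:2])
s=sense();print(totool([.541,.21,.296]))
a=grab_frame("wrist"); cv2.imwrite("pics/can.png",cv2.resize(a[60:320,130:350],(440,520),interpolation=cv2.INTER_CUBIC))
E
```

```text
(313, 163) [0.5817 0.218 ]
(314, 255) [0.5064 0.2092]
(347, 70) [0.6511 0.1999]
(343, 315) [0.4312 0.1733]
(265, 125) [0.6018 0.2627]
(268, 125) [0.5998 0.2648]
(253, 193) [0.5304 0.276 ]
(485, 40) [0.6851 0.0977]
[-0.0239 -0.2433  7.8522]
```

View pics/can.png

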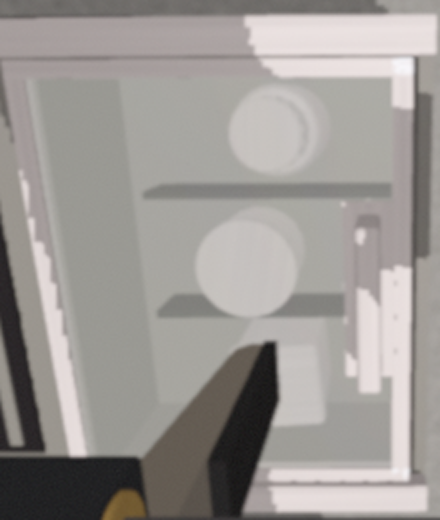

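The close crop confirms it: the top tin has a narrow cap offset over a wider body, the middle one is a full-width lid, and the bottom one is square. Now I grip the pull.

```bash
python3 -m jog '[[[0.2,-0.5,4],[0,0,0],0.3],[[0.2,-0.5,7.7],[0,0,0],0.3],[[0.2,-0.5,7.7],[0,0,0],0.3],[[0.2,-0.5,7.7],[0,0,0],1],[[0.2,-0.5,7.7],[0,0,0],1],[[0.2,-0.5,7.7],[0,0,0],1],[[0.2,-0.5,7.7],[0,0,0],1],[[0.2,-0.5,7.7],[0,0,0],1]]' 30
```

```text
time: 2.05
tool_pos: [0.5432, 0.2126, 0.2985]
tool_rot: [[0.993, 0.114, 0.001], [0.114, -0.993, 0.001], [0.001, -0.0, -1.0]]
ft_force: [0.1, -0.8, -0.3]
grip_width: 0.36
gripper_force: 0.0
```

```bash
python3 -m jog '[[[0,0,0],[0,0,0],1],[[0,0,0],[0,0,0],1],[[0,0,0],[0,0,0],1],[[0,0,0],[0,0,0],1],[[0,0,0],[0,0,0],1]]' 30
python3 -m jog '[[[0,-1,0],[0,0,0],1],[[0,-3,0],[0,0,0],1],[[0,-5,0],[0,0,0],1],[[0,-7,0],[0,0,0],1],[[0,-9,0],[0,0,0],1],[[0,-11,0],[0,0,0],1],[[0,-12.5,0],[0,0,0],1],[[0,-13,0],[0,0,0],1]]'
```

```text
time: 2.47
tool_pos: [0.5431, 0.2128, 0.2979]
tool_rot: [[0.993, 0.115, 0.0], [0.115, -0.993, -0.0], [0.0, 0.0, -1.0]]
ft_force: [-0.7, 1.0, 1.7]
grip_width: 0.104
gripper_force: 30.0
time: 3.13
tool_pos: [0.5271, 0.3452, 0.2979]
tool_rot: [[0.993, 0.118, -0.0], [0.118, -0.993, 0.001], [-0.0, -0.001, -1.0]]
ft_force: [-3.7, -1.5, 6.5]
grip_width: 0.107
gripper_force: 30.0
```

```bash
python3 -m jog '[[[0,-0.3,0],[0,0,0],1],[[0,-0.6,0],[0,0,0],1],[[0,-0.8,0],[0,0,0],1],[[0,-0.8,0],[0,0,0],1]]'
python3 -m jog '[[[0,-0.2,0],[0,0,0],1],[[0,-0.4,0],[0,0,0],1],[[0,-0.4,0],[0,0,0],1]]'
```

```text
time: 3.47
tool_pos: [0.5267, 0.35, 0.2978]
tool_rot: [[0.993, 0.114, -0.002], [0.114, -0.993, -0.0], [-0.002, 0.0, -1.0]]
ft_force: [-4.8, -0.4, 5.4]
grip_width: 0.108
gripper_force: 30.0
time: 3.72
tool_pos: [0.5263, 0.3537, 0.2978]
tool_rot: [[0.993, 0.114, -0.002], [0.114, -0.993, -0.001], [-0.002, 0.0, -1.0]]
ft_force: [-4.3, -0.9, 6.2]
grip_width: 0.107
gripper_force: 30.0
```

```bash
python3 -m jog '[[[0.1,-0.2,0],[0,0,0],1],[[0.2,-0.3,0],[0,0,0],1],[[0.2,-0.3,0],[0,0,0],1]]'
python3 -m jog '[[[0,-0.2,0],[0,0,0],1],[[0,-0.3,0],[0,0,0],1],[[0,-0.3,0],[0,0,0],1]]'
```

```text
time: 3.97
tool_pos: [0.5269, 0.3563, 0.2978]
tool_rot: [[0.993, 0.114, -0.006], [0.114, -0.993, -0.003], [-0.006, 0.002, -1.0]]
ft_force: [-9.9, -4.7, 10.8]
grip_width: 0.105
gripper_force: 30.0
time: 4.22
tool_pos: [0.5271, 0.357, 0.2978]
tool_rot: [[0.994, 0.112, -0.007], [0.112, -0.994, -0.007], [-0.008, 0.006, -1.0]]
ft_force: [-9.9, -8.5, 14.0]
grip_width: 0.109
gripper_force: 30.0
```

```bash
python3 -m jog '[[[0,0.3,0],[0,0,0],0.3],[[0,0.3,0],[0,0,0],0.3],[[0,0.3,0],[0,0,0],0.3],[[0,0.3,0],[0,0,0],0.3],[[0,0.3,-4],[0,0,0],0.3],[[3,4,-7],[0,0,0],0.3],[[6.4,8,-7],[0,0,0],0.3],[[6.4,9.7,-7],[0,0,0],0.3]]'
python3 -m jog '[[[0,0,0],[0,0,0],0.3],[[0,0,0],[0,0,0],0.3]]'
python3 - <<'E'
from h import *
P=camera_params("wrist");w=grab_frame("wrist");np.save("P.npy",P,allow_pickle=True)
cv2.imwrite("pics/w3.png",w)
E
```

```text
time: 4.88
tool_pos: [0.6049, 0.2716, 0.3701]
tool_rot: [[0.993, 0.117, 0.005], [0.117, -0.993, 0.003], [0.006, -0.002, -1.0]]
ft_force: [0.6, 0.1, -1.2]
grip_width: 0.663
gripper_force: 0.0
time: 5.05
tool_pos: [0.6046, 0.2678, 0.3678]
tool_rot: [[0.994, 0.108, 0.001], [0.108, -0.994, -0.001], [0.001, 0.001, -1.0]]
ft_force: [0.1, 0.7, -0.4]
grip_width: 0.701
gripper_force: 0.0
```

View pics/w3.png

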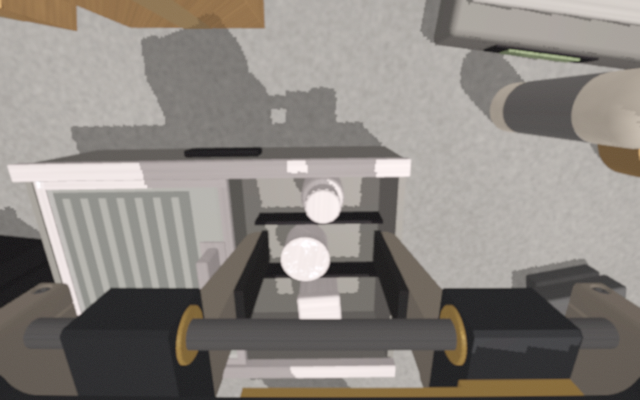

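The window is fully open. The canister's cap top is at (323,206), the flat tin at (305,258) and the square tin at (320,305).

```bash
python3 - <<'E'
from h import *
P=np.load("P.npy",allow_pickle=True).item()
w=cv2.imread("pics/w3.png")
g=(w.min(2)>190).astype(np.uint8);g[:185]=0;g[228:]=0;g[:,:290]=0;g[:,355:]=0
ys,xs=np.nonzero(g);print(xs.min(),xs.max(),ys.min(),ys.max(),g.sum())
for uv in [(323,206)]: 
    p=atz("w",uv,.088,P);print(p,totool([p[0],p[1],.252]))
for o in [(16,0),(-16,0),(0,16),(0,-16)]: print(proj("w",[p[0]+o[0]/1e3,p[1]+o[1]/1e3,.088],P))
E
```

```text
305 343 185 222 1025
[0.60023054 0.2652678  0.088     ] [-0.34921828  0.46561392 11.53703651]
[[324.99351182 189.06034439]]
[[321.07240203 222.37769776]]
[[305.42592513 204.1760792 ]]
[[340.50653739 207.81626754]]
```

```bash
python3 -m jog '[[[-0.35,0.45,4],[0,0,0],0.35],[[-0.35,0.45,7.5],[0,0,0],0.35],[[-0.35,0.45,10],[0,0,0],0.35],[[-0.35,0.45,11.4],[0,0,0],0.35],[[-0.35,0.45,11.4],[0,0,0],0.35],[[-0.35,0.45,11.4],[0,0,0],0.9],[[-0.35,0.45,11.4],[0,0,0],0.9],[[-0.35,0.45,11.4],[0,0,0],0.9]]' 25
python3 -m jog '[[[0,0,0],[0,0,0],0.9],[[0,0,0],[0,0,0],0.9],[[0,0,0],[0,0,0],0.9],[[0,0,0],[0,0,0],0.9]]'
```

```text
time: 5.77
tool_pos: [0.6006, 0.2667, 0.2558]
tool_rot: [[0.993, 0.114, 0.003], [0.114, -0.993, 0.002], [0.003, -0.001, -1.0]]
ft_force: [0.7, -1.0, -1.1]
grip_width: 0.457
gripper_force: 0.0
time: 6.1
tool_pos: [0.6005, 0.2659, 0.2552]
tool_rot: [[0.994, 0.113, 0.002], [0.113, -0.994, 0.001], [0.002, -0.001, -1.0]]
ft_force: [-0.8, -1.3, 6.6]
grip_width: 0.343
gripper_force: 25.0
```

```bash
python3 -m jog '[[[0,0,-1.5],[0,0,0],0.9],[[0,0,-5],[0,0,0],0.9],[[0,0,-9],[0,0,0],0.9],[[0,0,-13],[0,0,0],0.9],[[-2,2.5,-14],[0,0,0],0.9],[[-4.5,5.5,-14],[0,0,0],0.9],[[-7,8.5,-14],[0,0,0],0.9],[[-9.5,12,-14],[0,0,0],0.9]]'
python3 -m jog '[[[-2.5,3,0],[0,0,0],0.9],[[-5,6.2,0],[0,0,0],0.9],[[-7.5,9.4,0],[0,0,0],0.9],[[-10,12.6,0],[0,0,0],0.9],[[-12.5,15.5,0],[0,0,0],0.9],[[-14.3,18,0],[0,0,0],0.9],[[-15.2,19,0],[0,0,0],0.9],[[-15.2,19,0],[0,0,0],0.9]]'
python3 -m jog '[[[0,0,0],[0,0,0],0.9],[[0,0,0],[0,0,0],0.9]]'
python3 - <<'E'
from h import *
P=camera_params("wrist");w=grab_frame("wrist");np.save("P.npy",P,allow_pickle=True)
cv2.imwrite("pics/w4.png",w)
E
```

```text
time: 6.77
tool_pos: [0.518, 0.1366, 0.3933]
tool_rot: [[0.993, 0.116, -0.001], [0.116, -0.993, 0.0], [-0.001, -0.0, -1.0]]
ft_force: [0.7, -0.8, -3.4]
grip_width: 0.343
gripper_force: 25.0
time: 7.43
tool_pos: [0.3884, -0.0713, 0.3936]
tool_rot: [[0.994, 0.109, -0.001], [0.109, -0.994, 0.0], [-0.001, -0.001, -1.0]]
ft_force: [0.4, 1.1, -3.4]
grip_width: 0.342
gripper_force: 25.0
time: 7.6
tool_pos: [0.391, -0.0679, 0.3938]
tool_rot: [[0.993, 0.115, 0.001], [0.115, -0.993, 0.0], [0.001, -0.0, -1.0]]
ft_force: [0.4, 1.0, -3.4]
grip_width: 0.343
gripper_force: 25.0
```

View pics/w4.png

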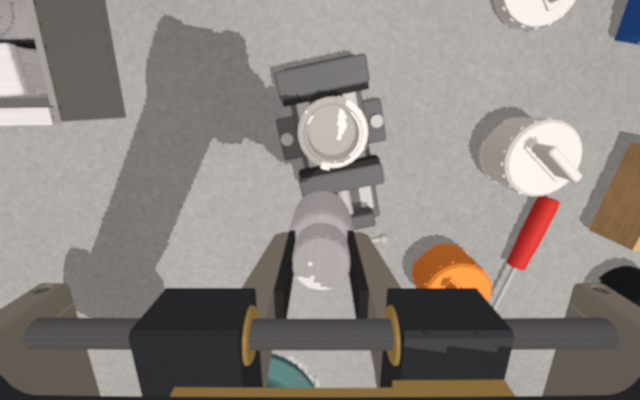

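The wrist view shows the shell at (332,132) in the vice and the canister upright in the fingers. The hood is at (545,157) with its wing from (530,145) to (578,180). I'll fit the shell and hood, and use one crop with the fitted model drawn on it.

```bash
cat > fit.py <<'E'
from h import *
P=np.load("P.npy",allow_pickle=True).item(); w=cv2.imread("pics/w4.png")
def circ(c,z,r): a=np.linspace(0,2*np.pi,73); return np.c_[c[0]+r*np.cos(a),c[1]+r*np.sin(a),0*a+z]
c0=atz("w",(332,132),.072,P); h0=atz("w",(545,157),.058,P); print("shell",c0,"hood",h0)
k=6
def crop(x,y,ww,hh,out): return cv2.resize(w[y:y+hh,x:x+ww],(ww*k,hh*k),interpolation=cv2.INTER_CUBIC)
a=crop(290,90,90,80,None); b=crop(470,105,130,100,None); b=cv2.resize(b,(650,500))
b=b[:480,:]
import sys
a=np.hstack([a,np.zeros((480,0,3),np.uint8)])
# overlays
def draw(img,x,y,s,pts,col):
    q=((proj("w",pts,P)-[x,y]+.5)*s).astype(int); cv2.polylines(img,[q.reshape(-1,1,2)],False,col,1)
draw(a,290,90,6,circ(c0,.072,.0295),(0,0,255)); draw(a,290,90,6,circ(c0,.056,.036),(0,255,0))
for ang in (-4,):
    t=np.radians(ang);e=np.array([np.cos(t),np.sin(t),0]); c=np.array([c0[0],c0[1],.068]); draw(a,290,90,6,np.array([c-.0365*e,c+.0365*e]),(255,0,0))
m=np.zeros((480,800,3),np.uint8); m[:,:480]=a[:, :480]; bb=cv2.resize(w[105:205,470:600],(320,246),interpolation=cv2.INTER_CUBIC); s=320/130
draw(bb,470,105,s,circ(h0,.058,.041),(0,0,255)); t=np.radians(59);e=np.array([np.cos(t),np.sin(t),0]);c=np.array([h0[0],h0[1],.088]);draw(bb,470,105,s,np.array([c-.023*e,c+.023*e]),(255,0,0))
m[:246,480:]=bb; m[246:480,480:]=0
bb=cv2.resize(w[105:200,470:600],(320,234),interpolation=cv2.INTER_CUBIC); m[246:480,480:]=bb
cv2.imwrite("pics/fit.png",m)
E
python3 fit.py
```

```text
shell [ 0.44958946 -0.07179865  0.072     ] hood [ 0.4494468  -0.29928829  0.058     ]
```

View pics/fit.png

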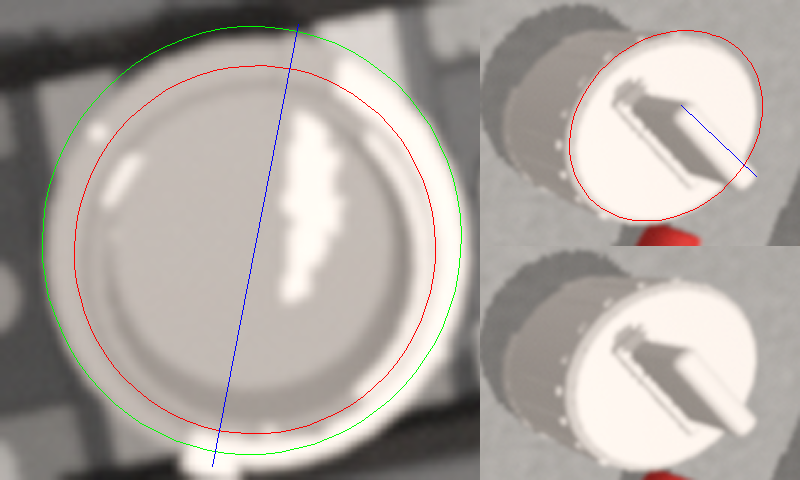

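The overlay sits about 2 px off both parts, and the lug line is nearer -6.5°. I'll refine by gradient fit.

```bash
cat > fit2.py <<'E'
from h import *
from scipy.optimize import minimize
def circ(c,z,r,n=180): a=np.linspace(0,2*np.pi,n,endpoint=False); return np.c_[c[0]+r*np.cos(a),c[1]+r*np.sin(a),0*a+z]
def fit(w,P,c0,rings,R=.006,step=.0005,ymax=275):
    g=cv2.GaussianBlur(cv2.cvtColor(w,cv2.COLOR_BGR2GRAY).astype(np.float32),(0,0),.8)
    gx,gy=cv2.Sobel(g,5,1,0)/8,cv2.Sobel(g,5,0,1)/8
    best=[]
    for dx in np.arange(-R,R+1e-9,step):
        for dy in np.arange(-R,R+1e-9,step):
            s=0
            for z,r,sg in rings:
                c=(c0[0]+dx,c0[1]+dy); q=proj("w",circ(c,z,r),P).astype(np.float32); q2=proj("w",circ(c,z,r+.001),P)
                n=q2-q; n/=np.linalg.norm(n,axis=1)[:,None]
                d=cv2.remap(gx,q[:,:1],q[:,1:],1)[:,0]*n[:,0]+cv2.remap(gy,q[:,:1],q[:,1:],1)[:,0]*n[:,1]
                v=np.abs(d) if sg==0 else np.clip(sg*d,0,None); s+=np.minimum(v,15).mean()
            best.append((s,c[0],c[1]))
    best.sort(reverse=True); b=np.array(best[:12]); return np.round(b[0],4),np.round(b[:,1:].mean(0),4),np.round(b[:,1:].std(0),4)
E
python3 - <<'E'
from fit2 import *
P=np.load("P.npy",allow_pickle=True).item(); w=cv2.imread("pics/w4.png")
print(fit(w,P,(.448,-.073),[(.072,.026,0),(.056,.036,-1)]))
print(fit(w,P,(.448,-.073),[(.056,.036,-1)]))
print(fit(w,P,(.448,-.073),[(.072,.026,0),(.072,.0295,0)]))
print("hood",fit(w,P,(.448,-.299),[(.058,.041,0)]))
print(totool([.448,-.073,.394]))
E
```

```text
(array([22.8025,  0.447 , -0.073 ]), array([ 0.4473, -0.0729]), array([0.0006, 0.0005]))
(array([14.0645,  0.447 , -0.073 ]), array([ 0.4473, -0.0728]), array([0.0005, 0.0005]))
(array([17.0614,  0.4435, -0.0675]), array([ 0.4446, -0.0684]), array([0.0011, 0.0008]))
hood (array([13.4683,  0.447 , -0.298 ]), array([ 0.4471, -0.2978]), array([0.0005, 0.0005]))
[ 5.58570769  1.18037706 -0.02803152]
```

```bash
python3 -m jog '[[[3,0.6,0],[0,0,0],0.9],[[5.5,1.2,0],[0,0,0],0.9],[[5.5,1.2,3],[0,0,0],0.9],[[5.5,1.2,6],[0,0,0],0.9],[[5.5,1.2,6.5],[0,0,0],0.9],[[5.5,1.2,6.5],[0,0,0],0.9],[[5.5,1.2,6.5],[0,0,0],0.9]]'
python3 - <<'E'
from h import *
print(totool([.4473,-.0729,.2755]))
E
```

```text
time: 8.23
tool_pos: [0.447, -0.0741, 0.3291]
tool_rot: [[0.993, 0.115, -0.0], [0.115, -0.993, -0.0], [-0.0, 0.0, -1.0]]
ft_force: [0.4, 0.6, -3.6]
grip_width: 0.342
gripper_force: 25.0
[ 0.04134406 -0.11488591  5.3593181 ]
```

```bash
python3 -m jog '[[[0,-0.1,1.5],[0,0,0],0.9],[[0,-0.1,3],[0,0,0],0.9],[[0,-0.1,4.2],[0,0,0],0.9],[[0,-0.1,4.9],[0,0,0],0.9],[[0,-0.1,5.1],[0,0,0],0.9],[[0,-0.1,5.1],[0,0,0],0.9]]'
python3 -m jog '[[[0,0,0.1],[0,0,0],0.9],[[0,0,0.2],[0,0,0],0.9],[[0,0,0.2],[0,0,0],0.9]]'
```

```text
time: 8.73
tool_pos: [0.4468, -0.0736, 0.2784]
tool_rot: [[0.993, 0.114, 0.001], [0.114, -0.993, 0.0], [0.001, 0.0, -1.0]]
ft_force: [1.1, -0.5, -2.9]
grip_width: 0.348
gripper_force: 25.0
time: 8.98
tool_pos: [0.4466, -0.0736, 0.2762]
tool_rot: [[0.994, 0.114, 0.001], [0.114, -0.994, 0.0], [0.001, 0.0, -1.0]]
ft_force: [0.2, 0.1, -3.1]
grip_width: 0.338
gripper_force: 25.0
```

```bash
python3 -m jog '[[[0,0,0.1],[0,0,0],0.9],[[0,0,0.1],[0,0,0],0.9]]'
python3 -m jog '[[[0,0,0.1],[0,0,0],0.9],[[0,0,0.1],[0,0,0],0.9]]'
```

```text
time: 9.15
tool_pos: [0.4466, -0.0737, 0.2752]
tool_rot: [[0.994, 0.114, 0.001], [0.114, -0.994, 0.0], [0.001, 0.0, -1.0]]
ft_force: [-0.5, 0.1, 1.6]
grip_width: 0.339
gripper_force: 25.0
time: 9.32
tool_pos: [0.4468, -0.0739, 0.2751]
tool_rot: [[0.994, 0.114, 0.001], [0.114, -0.994, 0.001], [0.001, -0.0, -1.0]]
ft_force: [-3.8, -0.3, 13.6]
grip_width: 0.345
gripper_force: 25.0
```

```bash
python3 -m jog '[[[0,0,-0.1],[0,0,0],0.6],[[0,0,-0.1],[0,0,0],0.4],[[0,0,-0.1],[0,0,0],0.3],[[0,0,-0.1],[0,0,0],0.3],[[0,0,-0.1],[0,0,0],0.3],[[0,0,-3],[0,0,0],0.3],[[0,0,-7],[0,0,0],0.3],[[0,0,-11],[0,0,0],0.3]]'
python3 -m jog '[[[0,4,-1],[0,0,-0.88],0.3],[[-1,8,-1],[0,0,-0.88],0.3],[[-1.5,12,-1],[0,0,-0.88],0.3],[[-2,16,-1],[0,0,-0.88],0.3],[[-2.5,20,-1],[0,0,-0.88],0.3],[[-2.6,22,-1],[0,0,-0.88],0.3],[[-2.6,22.3,-1],[0,0,-0.88],0.3],[[-2.6,22.3,-1],[0,0,-0.88],0.3]]'
python3 -m jog '[[[0,0,0],[0,0,0],0.3],[[0,0,0],[0,0,0],0.3]]'
python3 - <<'E'
from fit2 import *
P=camera_params("wrist");w=grab_frame("wrist");np.save("P5.npy",P,allow_pickle=True);cv2.imwrite("pics/w5.png",w)
print("hood",fit(w,P,(.447,-.298),[(.058,.041,0)]),proj("w",[.447,-.298,.088],P))
sc=grab_frame("scene");cv2.imwrite("pics/sc5.png",sc)
E
```

```text
time: 9.98
tool_pos: [0.4458, -0.0737, 0.3841]
tool_rot: [[0.994, 0.113, -0.004], [0.113, -0.994, -0.001], [-0.004, 0.0, -1.0]]
ft_force: [1.4, -0.7, 0.7]
grip_width: 0.697
gripper_force: 0.0
time: 10.65
tool_pos: [0.4447, -0.3026, 0.3936]
tool_rot: [[0.546, 0.838, -0.0], [0.838, -0.546, -0.003], [-0.003, 0.001, -1.0]]
ft_force: [0.7, 0.0, -0.0]
grip_width: 0.696
gripper_force: 0.0
time: 10.82
tool_pos: [0.4457, -0.298, 0.3933]
tool_rot: [[0.549, 0.836, -0.001], [0.836, -0.549, 0.001], [0.0, -0.001, -1.0]]
ft_force: [-0.2, 0.7, 0.7]
grip_width: 0.701
gripper_force: 0.0
hood (array([14.2541,  0.447 , -0.2995]), array([ 0.4473, -0.2992]), array([0.0005, 0.0005])) [[322.73958478 192.80042947]]
```

```bash
python3 - <<'E'
from fit2 import *
P=np.load("P5.npy",allow_pickle=True).item(); w=cv2.imread("pics/w5.png")
g=cv2.GaussianBlur(cv2.cvtColor(w,cv2.COLOR_BGR2GRAY).astype(np.float32),(0,0),.8)
gx,gy=cv2.Sobel(g,5,1,0)/8,cv2.Sobel(g,5,0,1)/8
t=np.linspace(-1,1,60);o=np.ones(60)
rect=np.r_[np.c_[.023*t,.005*o],np.c_[.023*t,-.005*o],np.c_[.023*o,.005*t],np.c_[-.023*o,.005*t]]
res=[]
for a in range(48,68):
    c,s=np.cos(np.radians(a)),np.sin(np.radians(a)); r=rect@np.array([[c,s],[-s,c]])
    for dx in np.arange(-6,6.1,.5):
        for dy in np.arange(-6,6.1,.5):
            cx,cy=.447+dx/1e3,-.299+dy/1e3
            q=proj("w",np.c_[r[:,0]+cx,r[:,1]+cy,0*r[:,0]+.088],P).astype(np.float32)
            n=np.roll(q,-1,0)-q; n=np.c_[-n[:,1],n[:,0]]; n/=np.linalg.norm(n,axis=1)[:,None]+1e-9
            d=np.abs(cv2.remap(gx,q[:,:1],q[:,1:],1)[:,0]*n[:,0]+cv2.remap(gy,q[:,:1],q[:,1:],1)[:,0]*n[:,1])
            d=np.minimum(d,15); res.append((sum(d[i*60:i*60+60].mean() for i in range(4)),a,cx,cy))
res.sort(reverse=True); print(np.round(res[:6],4))
print(np.round(totool([.447,-.299,.25]),2))
# is scene canister upright: project expected cap top, mean brightness
E
```

```text
[[29.968  57.      0.447  -0.304 ]
 [29.9249 56.      0.447  -0.304 ]
 [29.6111 55.      0.447  -0.304 ]
 [29.2766 55.      0.4465 -0.304 ]
 [29.2375 58.      0.447  -0.304 ]
 [29.2283 56.      0.447  -0.3035]]
[-0.09  0.18 14.35]
```

```bash
python3 - <<'E'
from fit2 import *
P=np.load("P5.npy",allow_pickle=True).item(); w=cv2.imread("pics/w5.png")
x,y,W,H,k=250,120,140,145,4
a=cv2.resize(w[y:y+H,x:x+W],None,fx=k,fy=k,interpolation=cv2.INTER_CUBIC)
def draw(pts,col): q=((proj("w",pts,P)-[x,y]+.5)*k).round().astype(int); cv2.polylines(a,[q.reshape(-1,1,2)],True,col,1)
draw(circ((.447,-.299),.058,.041),(0,0,255));draw(circ((.447,-.299),0,.041),(0,160,0))
R=lambda d:np.array([[np.cos(d),np.sin(d)],[-np.sin(d),np.cos(d)]])
rc=np.array([[.023,.005],[-.023,.005],[-.023,-.005],[.023,-.005]])@R(np.radians(56.5))
for c,col in [((.447,-.304),(255,0,0)),((.447,-.299),(0,0,255))]: draw(np.c_[rc+c,.088*np.ones(4)],col)
s=cv2.imread("pics/sc5.png")[160:235,280:340]
m=np.zeros((580,800,3),np.uint8);m[:a.shape[0],:a.shape[1]]=a;b=cv2.resize(s,(240,300),interpolation=cv2.INTER_CUBIC);m[:300,560:]=b
cv2.imwrite("pics/hood.png",m)
E
```

View pics/hood.png

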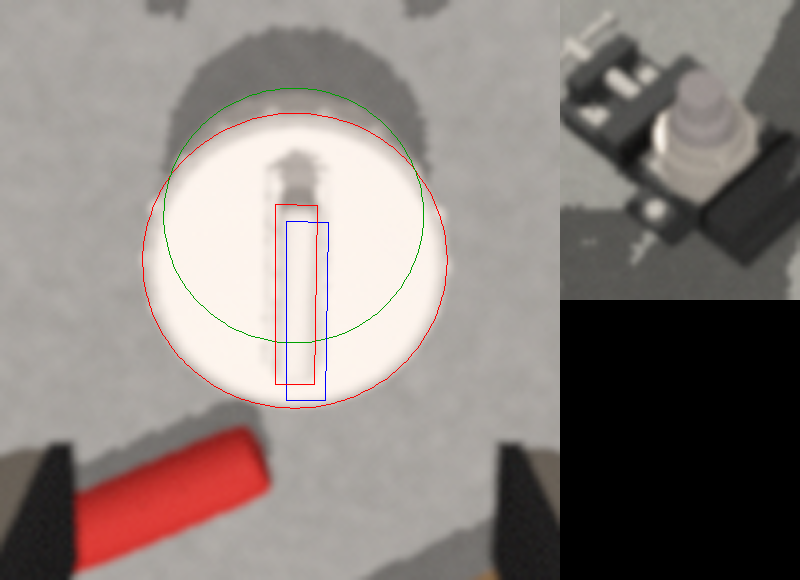

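The canister stands upright in the shell. In the wrist view the red model (disc at (295,262) and wing) fits the hood to within about 1 mm. Now I descend and grip the wing.

```bash
python3 -m jog '[[[-0.1,0.2,4],[0,0,0],0.4],[[-0.1,0.2,8],[0,0,0],0.5],[[-0.1,0.2,11.5],[0,0,0],0.6],[[-0.1,0.2,13.5],[0,0,0],0.6],[[-0.1,0.2,14.1],[0,0,0],0.6],[[-0.1,0.2,14.1],[0,0,0],0.6],[[-0.1,0.2,14.1],[0,0,0],1],[[-0.1,0.2,14.1],[0,0,0],1]]' 45
python3 -m jog '[[[0,0,0],[0,0,0],1],[[0,0,0],[0,0,0],1],[[0,0,0],[0,0,0],1],[[0,0,0],[0,0,0],1]]' 45
```

```text
time: 11.58
tool_pos: [0.4478, -0.3003, 0.2544]
tool_rot: [[0.546, 0.838, 0.003], [0.838, -0.546, -0.001], [0.0, 0.003, -1.0]]
ft_force: [1.2, -0.6, 0.2]
grip_width: 0.277
gripper_force: 0.0
time: 11.92
tool_pos: [0.4474, -0.3002, 0.2539]
tool_rot: [[0.546, 0.838, 0.002], [0.838, -0.546, -0.0], [0.001, 0.002, -1.0]]
ft_force: [0.1, 0.8, 6.8]
grip_width: 0.104
gripper_force: 45.0
```

```bash
python3 -m jog '[[[0,0,-1],[0,0,0],1],[[0,0,-4],[0,0,0],1],[[0,0,-8],[0,0,0],1],[[0,0,-12],[0,0,0],1],[[0,0,-14],[0,0,0.1],1],[[2.5,-1.6,-14],[0,0,0.22],1],[[5.5,-3.6,-14],[0,0,0.34],1],[[8.5,-5.5,-14],[0,0,0.46],1]]'
python3 - <<'E'
from h import *
print(totool([.4473,-.0729,.394])); R=np.array(sense()["tool_rot"]);print(np.degrees(np.arctan2(R[1,1],R[0,1])))
E
```

```text
time: 12.58
tool_pos: [0.4466, -0.2023, 0.3936]
tool_rot: [[0.857, 0.515, 0.001], [0.515, -0.857, 0.0], [0.001, 0.0, -1.0]]
ft_force: [0.7, 0.6, -2.7]
grip_width: 0.105
gripper_force: 45.0
[  6.7217641  -11.05757527  -0.04271027]
-59.01157197787699
```

```bash
python3 -m jog '[[[1.3,-2.2,0],[0,0,0.12],1],[[3,-5,0],[0,0,0.24],1],[[4.6,-7.6,0],[0,0,0.36],1],[[6,-9.8,0],[0,0,0.48],1],[[6.7,-11,0],[0,0,0.58],1],[[6.7,-11,0],[0,0,0.645],1],[[6.7,-11,0],[0,0,0.645],1],[[6.7,-11,0],[0,0,0.645],1]]'
python3 - <<'E'
from h import *
s=sense();print(totool([.4473,-.0729,.33]),s["joint_pos"]); R=np.array(s["tool_rot"]);print(np.degrees(np.arctan2(R[1,1],R[0,1])))
E
```

```text
time: 13.25
tool_pos: [0.4469, -0.0743, 0.393]
tool_rot: [[0.996, -0.094, 0.0], [-0.094, -0.996, -0.0], [0.0, 0.0, -1.0]]
ft_force: [0.4, 0.1, -1.8]
grip_width: 0.107
gripper_force: 45.0
[ 0.02227261 -0.14543154  6.30190376] [-18.03610734   8.16978964  25.58617697 120.38393805  -4.43950978
  52.30851906 -85.35331123]
-95.39342695242547
```

```bash
python3 -m jog '[[[0,-0.13,2],[0,0,0],1],[[0,-0.13,4],[0,0,0],1],[[0,-0.13,5.5],[0,0,0],1],[[0,-0.13,6.4],[0,0,0],1],[[0,-0.13,6.4],[0,0,0],1],[[0,-0.13,6.4],[0,0,0],1]]'
python3 -m jog '[[[0,0,0.3],[0,0,0],1],[[0,0,0.6],[0,0,0],1],[[0,0,0.9],[0,0,0],1],[[0,0,0.9],[0,0,0],1]]'
```

```text
time: 13.75
tool_pos: [0.4474, -0.0735, 0.3288]
tool_rot: [[0.995, -0.096, -0.001], [-0.096, -0.995, -0.0], [-0.001, 0.0, -1.0]]
ft_force: [-0.0, -0.3, -2.4]
grip_width: 0.105
gripper_force: 45.0
time: 14.08
tool_pos: [0.4472, -0.0728, 0.3196]
tool_rot: [[0.995, -0.096, -0.0], [-0.096, -0.995, 0.0], [-0.0, -0.0, -1.0]]
ft_force: [-0.8, 0.2, -2.4]
grip_width: 0.103
gripper_force: 45.0
```

```bash
python3 -m jog '[[[0,0,0.3],[0,0,0],1],[[0,0,0.6],[0,0,0],1],[[0,0,0.8],[0,0,0],1],[[0,0,0.8],[0,0,0],1]]'
python3 -m jog '[[[0,0,0.1],[0,0,0],1],[[0,0,0.2],[0,0,0],1],[[0,0,0.2],[0,0,0],1]]'
```

```text
time: 14.42
tool_pos: [0.4471, -0.0728, 0.3113]
tool_rot: [[0.995, -0.096, -0.001], [-0.096, -0.995, -0.0], [-0.001, 0.0, -1.0]]
ft_force: [-0.3, -0.2, -1.8]
grip_width: 0.104
gripper_force: 45.0
time: 14.67
tool_pos: [0.4474, -0.0729, 0.3099]
tool_rot: [[0.995, -0.096, 0.0], [-0.096, -0.995, 0.0], [0.0, -0.0, -1.0]]
ft_force: [-0.5, 0.7, 0.2]
grip_width: 0.104
gripper_force: 45.0
```

```bash
python3 -m jog '[[[0,0,0.1],[0,0,0.05],1],[[0,0,0.1],[0,0,0.15],1],[[0,0,0.1],[0,0,0.26],1],[[0,0,0.1],[0,0,0.37],1],[[0,0,0.1],[0,0,0.48],1],[[0,0,0.1],[0,0,0.58],1],[[0,0,0.1],[0,0,0.68],1],[[0,0,0.1],[0,0,0.75],1]]'
python3 -c "
from cell import sense;import numpy as np
s=sense();R=np.array(s['tool_rot']);print(np.degrees(np.arctan2(R[1,1],R[0,1])),s['ft_torque'],s['joint_pos'][6])"
```

```text
time: 15.33
tool_pos: [0.4483, -0.0733, 0.3099]
tool_rot: [[0.66, -0.751, 0.003], [-0.751, -0.66, -0.001], [0.003, -0.002, -1.0]]
ft_force: [-0.5, -1.1, 7.6]
grip_width: 0.108
gripper_force: 45.0
-138.71282102310323 [-0.11038495  0.29772324  0.17526648] -119.19574579520267
```

```bash
python3 -m jog '[[[0,0,0],[0,0,0.08],1],[[0,0,0],[0,0,0.16],1],[[0,0,0],[0,0,0.22],1],[[0,0,0],[0,0,0.25],1],[[0,0,0],[0,0,0.25],1]]'
python3 -c "
from cell import sense;import numpy as np
s=sense();R=np.array(s['tool_rot']);print(np.degrees(np.arctan2(R[1,1],R[0,1])),s['ft_torque'],s['joint_pos'][6])"
python3 -m jog '[[[0,0,0],[0,0,0.04],1],[[0,0,0],[0,0,0.08],1],[[0,0,0],[0,0,0.08],1]]'
python3 -c "
from cell import sense;import numpy as np
s=sense();R=np.array(s['tool_rot']);print(np.degrees(np.arctan2(R[1,1],R[0,1])),s['ft_torque'],s['joint_pos'][6])"
```

```text
time: 15.75
tool_pos: [0.4483, -0.0733, 0.3099]
tool_rot: [[0.456, -0.89, 0.003], [-0.89, -0.456, -0.001], [0.002, -0.002, -1.0]]
ft_force: [-0.5, -1.3, 7.5]
grip_width: 0.104
gripper_force: 45.0
-152.84031095184486 [-0.17374283  0.32197667  0.13498368] -131.65893816281596
time: 16.0
tool_pos: [0.4483, -0.0733, 0.3099]
tool_rot: [[0.384, -0.923, 0.003], [-0.923, -0.384, -0.0], [0.002, -0.003, -1.0]]
ft_force: [0.3, -1.2, 8.2]
grip_width: 0.102
gripper_force: 45.0
-157.42953420210074 [-0.13275705  0.34586487  0.24451211] -135.67993727316886
```

```bash
for i in 1; do python3 -m jog '[[[0,0,0],[0,0,0.04],1],[[0,0,0],[0,0,0.07],1],[[0,0,0],[0,0,0.07],1]]'; done
python3 -c "
from cell import sense;import numpy as np
s=sense();R=np.array(s['tool_rot']);print(np.degrees(np.arctan2(R[1,1],R[0,1])),s['ft_torque'],s['joint_pos'][6])"
python3 -m jog '[[[0,0,0],[0,0,0.04],1],[[0,0,0],[0,0,0.07],1],[[0,0,0],[0,0,0.07],1]]'
python3 -c "
from cell import sense;import numpy as np
s=sense();R=np.array(s['tool_rot']);print(np.degrees(np.arctan2(R[1,1],R[0,1])),s['ft_torque'],s['joint_pos'][6])"
```

```text
time: 16.25
tool_pos: [0.4484, -0.0731, 0.3099]
tool_rot: [[0.321, -0.947, 0.003], [-0.947, -0.321, -0.001], [0.002, -0.002, -1.0]]
ft_force: [-0.6, -0.7, 8.3]
grip_width: 0.112
gripper_force: 46.3
-161.25708344429097 [-0.01741156  0.24551324  0.90691856] -139.0819093534782
time: 16.5
tool_pos: [0.4484, -0.073, 0.3099]
tool_rot: [[0.255, -0.967, 0.003], [-0.967, -0.255, -0.001], [0.002, -0.002, -1.0]]
ft_force: [-1.6, -1.1, 8.0]
grip_width: 0.121
gripper_force: 49.5
-165.20368187506446 [-0.11510957  0.27391272  1.1470064 ] -142.5384390837837
```

The torque has risen to 1.1 N m with the pads starting to twist on the wing, so the hood is at its stop. Release and lift.

```bash
python3 -m jog '[[[0,0,0],[0,0,0],0.7],[[0,0,0],[0,0,0],0.4],[[0,0,0],[0,0,0],0.3],[[0,0,0],[0,0,0],0.3],[[0,0,0],[0,0,0],0.3],[[0,0,-2],[0,0,0],0.3],[[0,0,-5],[0,0,0],0.3],[[0,0,-8],[0,0,0],0.3]]' 30
python3 - <<'E'
from h import *
print(totool([.5265,.356,.385]))
E
```

```text
time: 17.17
tool_pos: [0.4468, -0.073, 0.389]
tool_rot: [[0.251, -0.968, -0.003], [-0.968, -0.251, -0.001], [0.001, 0.003, -1.0]]
ft_force: [0.4, 0.9, 0.4]
grip_width: 0.675
gripper_force: 0.0
[-39.52736386 -18.4847189    0.31823006]
```

```bash
python3 - <<'E'
from fit2 import *
P=camera_params("wrist");w=grab_frame("wrist");cv2.imwrite("pics/w6.png",w)
for z in (.108,.114,.120): print(z,fit(w,P,(.448,-.073),[(z,.041,0)],R=.004)[0])
g=cv2.GaussianBlur(cv2.cvtColor(w,cv2.COLOR_BGR2GRAY).astype(np.float32),(0,0),.8)
gx,gy=cv2.Sobel(g,5,1,0)/8,cv2.Sobel(g,5,0,1)/8
t=np.linspace(-1,1,60);o=np.ones(60)
rect=np.r_[np.c_[.023*t,.005*o],np.c_[.023*t,-.005*o],np.c_[.023*o,.005*t],np.c_[-.023*o,.005*t]]
res=[]
for a in range(-85,-55):
    c,s=np.cos(np.radians(a)),np.sin(np.radians(a)); r=rect@np.array([[c,s],[-s,c]])
    for dx in np.arange(-4,4.1,1):
        for dy in np.arange(-4,4.1,1):
            q=proj("w",np.c_[r[:,0]+.448+dx/1e3,r[:,1]-.073+dy/1e3,0*r[:,0]+.144],P).astype(np.float32)
            n=np.roll(q,-1,0)-q; n=np.c_[-n[:,1],n[:,0]]; n/=np.linalg.norm(n,axis=1)[:,None]+1e-9
            d=np.minimum(np.abs(cv2.remap(gx,q[:,:1],q[:,1:],1)[:,0]*n[:,0]+cv2.remap(gy,q[:,:1],q[:,1:],1)[:,0]*n[:,1]),15)
            res.append((sum(d[i*60:i*60+60].mean() for i in range(4)),a,dx,dy))
res.sort(reverse=True);print(np.round(res[:5],3))
E
python3 -m jog '[[[-3.7,-1.7,0],[0,0,-1.43],0.3],[[-7.4,-3.4,0],[0,0,-1.43],0.3],[[-11.1,-5.1,0],[0,0,-1.43],0.3],[[-14.8,-6.9,0],[0,0,-1.43],0.3],[[-18.5,-8.6,0],[0,0,-1.43],0.3],[[-22.2,-10.3,0],[0,0,-1.43],0.3],[[-25.9,-12,0],[0,0,-1.43],0.3],[[-29.6,-13.7,0],[0,0,-1.43],0.3]]'
python3 - <<'E'
from h import *
s=sense();R=np.array(s["tool_rot"]);print(totool([.5265,.356,.385]),np.degrees(np.arctan2(R[1,1],R[0,1])))
E
```

```text
0.108 [12.3723  0.4485 -0.073 ]
0.114 [12.0245  0.448  -0.0745]
0.12 [10.1903  0.449  -0.077 ]
[[ 35.882 -73.      0.      1.   ]
 [ 35.693 -72.      0.      1.   ]
 [ 35.422 -74.      0.      1.   ]
 [ 34.904 -67.     -1.      0.   ]
 [ 34.885 -71.      0.      1.   ]]
time: 17.88
tool_pos: [0.5052, 0.2501, 0.3883]
tool_rot: [[0.952, -0.305, -0.0], [-0.305, -0.952, 0.0], [-0.0, -0.0, -1.0]]
ft_force: [0.9, -0.4, 0.3]
grip_width: 0.699
gripper_force: 0.0
[ -1.20106804 -10.73126091   0.33676154] -107.75065418749607
```

The hood is flush (disc height fits) and the wing is at about -72°, at the stop. On to the pull.

```bash
python3 -m jog '[[[-0.4,-3.5,0],[0,0,-0.12],0.4],[[-0.8,-7,0],[0,0,-0.24],0.4],[[-1.2,-10.7,0],[0,0,-0.36],0.4],[[-1.2,-10.7,0],[0,0,-0.427],0.4],[[-1.2,-10.7,3],[0,0,-0.427],0.4],[[-1.2,-10.7,6],[0,0,-0.427],0.4],[[-1.2,-10.7,6],[0,0,-0.427],0.4],[[-1.2,-10.7,6],[0,0,-0.427],0.4]]'
python3 - <<'E'
from h import *
s=sense();R=np.array(s["tool_rot"]);print(totool([.5268,.356,.298]),np.degrees(np.arctan2(R[1,1],R[0,1])))
E
```

```text
time: 18.55
tool_pos: [0.5268, 0.3532, 0.3271]
tool_rot: [[0.994, 0.11, -0.003], [0.11, -0.994, -0.003], [-0.003, 0.002, -1.0]]
ft_force: [0.3, 0.2, 1.5]
grip_width: 0.603
gripper_force: 0.0
[ 0.04414391 -0.28911358  2.9086164 ] -83.66469588456211
```

```bash
python3 -m jog '[[[0,-0.3,1.5],[0,0,0],0.4],[[0,-0.3,2.8],[0,0,0],0.4],[[0,-0.3,2.8],[0,0,0],1],[[0,-0.3,2.8],[0,0,0],1],[[0,-0.3,2.8],[0,0,0],1],[[0,-0.3,2.8],[0,0,0],1],[[0,-0.3,2.8],[0,0,0],1],[[0,-0.3,2.8],[0,0,0],1]]' 30
python3 -m jog '[[[0,0,0],[0,0,0],1],[[0,0,0],[0,0,0],1],[[0,1,0],[0,0,0],1],[[0,3,0],[0,0,0],1],[[0,5,0],[0,0,0],1],[[0,7,0],[0,0,0],1],[[0,9,0],[0,0,0],1],[[0,11,0],[0,0,0],1]]'
python3 -m jog '[[[0.1,1.2,0],[0,0,0],1],[[0.1,2.2,0],[0,0,0],1],[[0.1,2.9,0],[0,0,0],1],[[0.1,3.2,0],[0,0,0],1],[[0.1,3.2,0],[0,0,0],1]]'
```

```text
time: 19.22
tool_pos: [0.527, 0.3565, 0.3013]
tool_rot: [[0.994, 0.111, 0.001], [0.111, -0.994, 0.001], [0.001, -0.0, -1.0]]
ft_force: [1.0, 0.4, 0.1]
grip_width: 0.187
gripper_force: 0.0
time: 19.88
tool_pos: [0.5397, 0.2465, 0.3011]
tool_rot: [[0.994, 0.111, 0.003], [0.111, -0.994, 0.002], [0.003, -0.001, -1.0]]
ft_force: [3.2, 2.4, -1.9]
grip_width: 0.104
gripper_force: 30.0
time: 20.3
tool_pos: [0.544, 0.2149, 0.3011]
tool_rot: [[0.994, 0.11, 0.001], [0.11, -0.994, -0.0], [0.001, 0.001, -1.0]]
ft_force: [3.3, -1.4, 3.9]
grip_width: 0.102
gripper_force: 30.0
```

Continue to the stop.

```bash
python3 -m jog '[[[0,0.2,0],[0,0,0],1],[[0,0.4,0],[0,0,0],1],[[0,0.6,0],[0,0,0],1],[[0,0.6,0],[0,0,0],1]]'
python3 -m jog '[[[0,0.15,0],[0,0,0],1],[[0,0.3,0],[0,0,0],1],[[0,0.3,0],[0,0,0],1]]'
python3 -m jog '[[[0,0.15,0],[0,0,0],1],[[0,0.2,0],[0,0,0],1],[[0,0.2,0],[0,0,0],1]]'
```

```text
time: 20.63
tool_pos: [0.5445, 0.2097, 0.301]
tool_rot: [[0.994, 0.111, 0.001], [0.111, -0.994, 0.0], [0.001, -0.0, -1.0]]
ft_force: [3.2, 2.0, 3.2]
grip_width: 0.106
gripper_force: 30.0
time: 20.88
tool_pos: [0.5449, 0.2068, 0.301]
tool_rot: [[0.994, 0.111, 0.001], [0.111, -0.994, 0.001], [0.001, -0.001, -1.0]]
ft_force: [4.5, 2.6, 2.7]
grip_width: 0.11
gripper_force: 30.0
time: 21.13
tool_pos: [0.5449, 0.2064, 0.301]
tool_rot: [[0.994, 0.112, 0.002], [0.112, -0.994, 0.003], [0.002, -0.003, -1.0]]
ft_force: [4.1, 5.9, 2.6]
grip_width: 0.108
gripper_force: 30.0
```

```bash
python3 -m jog '[[[-0.1,0.2,0],[0,0,0],1],[[-0.1,0.3,0],[0,0,0],1],[[-0.1,0.3,0],[0,0,0],1]]'
python3 -m jog '[[[0,-0.3,0],[0,0,0],0.7],[[0,-0.3,0],[0,0,0],0.5],[[0,-0.3,0],[0,0,0],0.4],[[0,-0.3,0],[0,0,0],0.4],[[0,-0.3,0],[0,0,0],0.4],[[0,-0.3,-3],[0,0,0],0.4],[[0,-0.3,-7],[0,0,0],0.4],[[0,-0.3,-9],[0,0,0],0.4]]'
```

```text
time: 21.38
tool_pos: [0.5444, 0.2057, 0.3011]
tool_rot: [[0.994, 0.113, 0.004], [0.113, -0.994, 0.007], [0.005, -0.006, -1.0]]
ft_force: [6.9, 12.7, -1.5]
grip_width: 0.105
gripper_force: 30.0
time: 22.05
tool_pos: [0.5444, 0.2038, 0.3939]
tool_rot: [[0.994, 0.109, 0.003], [0.109, -0.994, 0.001], [0.003, -0.001, -1.0]]
ft_force: [0.1, 0.8, 1.2]
grip_width: 0.603
gripper_force: 0.0
```

The window hit its stop (12.7 N) and still had closing pressure on it at release. The hood is locked and the gripper is clear, so I hand in.

```bash
python3 -m jog '[[[0,0,0],[0,0,0],0.4],[[0,0,0],[0,0,0],0.4]]' && python3 -c "from cell import job_done;print(job_done())"
```

```text
time: 22.22
tool_pos: [0.5438, 0.204, 0.3917]
tool_rot: [[0.994, 0.11, 0.002], [0.11, -0.994, 0.001], [0.002, -0.001, -1.0]]
ft_force: [0.3, -0.5, -0.1]
grip_width: 0.6
gripper_force: 0.0
the job is handed in; nothing more can be done
None
```

Job handed in at 22 s: the canister stands upright in the shell, the hood is turned clockwise to its stop and flush by a camera fit, and the window is shut to its stop; I took no final picture of the scene, and the hand-in returned no verdict.

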